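# Lock the press's castle nut at its next slot

### The job

Tighten the castle nut on the small printing press: turn it clockwise (seen from above), on to the next slot that lines up with the cross hole in the spindle, neither back to the slot before nor past it. Then push the locking pin through slot and hole until its collar sits against the nut, feeling gently for the hole and never forcing the pin, and let go; leave the other things on the desk where they are.

Things in the scene. Friction and masses are not known exactly. Their poses are not given: they have to be found in the camera images.
- press: Green press post bolted to the desk, base 130 x 120 x 22 mm. Origin on the desk under the spindle axis, z up; x is its centre line, pointing away from the robot. Column 42 mm in diameter; steel clamp arm on it, top at 80 mm, 44 mm wide, from 22 mm on the robot's side of the axis to 103 mm behind. Above stand the vertical spindle (28 mm diameter, ends at 119 mm) and the castle nut around it.
- nut (a joint): Turn of the nut, rad, growing clockwise seen from above. Flats and slots face the press's yaw minus this value plus multiples of 60 degrees; at 1.047 one faces the robot along the centre line. Starts at 0.40 to 0.56; the next slot meets the hole at 0.75 to 1.35. Stiff (0.12 N m), stays where left; the pin pushing sideways on a slot's wall also turns it. Backed off below 0.25, past above 1.55.
- nut_top (a point): Centre of the nut's top face, on the spindle axis, 117 mm above the desk. Steel hexagon nut, 46 mm across flats, 37 mm tall (80 to 117 mm above the desk), with six slots, one in the middle of each flat, 10 mm wide, open at the top, cut 15 mm deep.
- cross (a point): Point on the spindle axis, 108 mm above the desk, mid-height of the cross hole, which runs level right through the fixed spindle: 7.8 mm wide, 11 mm high, mouths 13 mm from the axis, no chamfer. It is up to 0.30 rad off the press's centre line, either way; that is not measured and must be felt with the pin. The axes here are the press's, not the hole's.
- pin: Locking pin on its foot, about 140 g. Origin: middle of the underside, z up. Foot 40 x 34 x 8 mm; on it a black upright grip, 22 mm along x, 16 mm along y, 60 mm high, to take from above across y. Along +x, 36 mm up: neck 12 mm in diameter, ending in an 18 mm collar whose face is at x = 33 mm, then the shank, 6 mm in diameter, to x = 87 mm, last 4 mm tapered to 4 mm.
- pin_tip (a point): Tip of the pin's shank (x = 87 mm, z = 36 mm in the pin's frame).
- pin_mid (a point): Point on the shank's axis 23 mm ahead of the collar's face (x = 56, z = 36 mm in the pin's frame). Fully home the collar meets a flat of the nut, this point lies at cross, the tip stands out 8 mm beyond the far flat, and the heavy foot hangs below.
- spool: Bystander, loose: grey thread spool standing up, 30 mm diameter, 46 mm tall. Leave it alone.
- jar: Bystander, loose: white jar with screw lid, 52 mm diameter, 60 mm tall. Leave it alone.
- cup: Bystander, loose: small open black box, 50 x 60 x 45 mm. Leave it alone.
- paints: Bystander, loose: black watercolour pan set, 75 x 110 x 14 mm. Leave it alone.
- eraser: Bystander, loose: white eraser, 22 x 50 x 13 mm. Leave it alone.
- brush: Bystander, loose: paint brush lying flat, about 200 mm long. Leave it alone.
- roller: Bystander, loose: ink roller lying down, rubber drum 36 mm diameter, 90 mm long, wooden handle. Leave it alone.
Not all that is in view belongs to the job. What is shaped like the press but blue is not meant. What is shaped like the pin but yellow is not meant.

How it is judged:
By the outcome, as a careful person would: the job done as asked, in the order asked, and still so for the second after the job is handed in, with the robot touching nothing.
It also fails if it takes over 72 s, if anything falls off the work surface, if the arm or the gripper's body presses on something with over 40 N, if the wrist force passes 120 N, or if a joint passes its speed limit or range.

### The arm

A 6-joint arm with a two-finger parallel gripper is mounted at the origin on the work surface. World frame = base frame: x ahead of the robot, y to its left, z up, the work surface at z = 0. Lengths are in m, angles in rad, forces in N, time in s.
With the tool pointing down it reaches from about 0.375 to 0.825 m from the base axis. Payload 5.5 kg.
Tool frame: the origin (TCP) lies between the finger pads; the fingertips stand 8 mm ahead of it and the grasp point (between the pads) lies 11 mm behind it (robot.tip_reach is the z of the fingertips in the tool frame, in m); z points along the fingers, y is the line along which they close (so a half turn about z gives the same grasp; the last joint's range is limited). The gripper opens to 85 mm and grips with 20 to 120 N. Pads are 22 mm wide; open, the fingers measure 114 mm over their backs; the gripper's body (76 mm by 85 mm) begins 54 mm behind the grasp point. The pads swing forward as they close: fully open they stand 13 mm farther back than shut.
Start: joints at [0, 0.314, -0.047, 1.21, 0, 1.571], TCP at [0.6, -0, 0.239] pointing down, gripper open.
Joint ranges: [-2.67, 2.67], [-0.69, 1.73], [-1.03, 1.25], [-2.08, 2.16], [-1.42, 1.45], [-3.14, 3.14]. Speed limits (rad/s): [2.39, 2.39, 3.01, 3.14, 3.14, 3.14].

### API

Orientations are given as [roll, pitch, yaw] about the fixed x, y, z axes, in that order (R = Rz(yaw) Ry(pitch) Rx(roll)).
In Python, from bench import robot gives the robot as it stands.
- The arm moves only by the tool apply_moves, never from a script. Its arguments are lists of equal length, an entry for each row: "travel": the shift along the world's x, y, z in mm, a list of three; "turn": the turn, a rotation vector about the world's x, y, z in degrees, a list of three; "grip": the closure, from -1 (fully open) to 1 (shut). A call has 1 to 20 rows; each row shifts and turns the commanded pose from where the row before left it; what a row does not reach is not made up. A row lasts 1/12 s, in which the tool goes at most 41.7 mm and 7.16 degrees, less where a joint would pass 70% of its speed; a pose out of reach is approached as far as the arm can. A call is refused whole if a number of a shift passes 41.7 or a number of a turn 7.16, either way. A call with a gripper value outside its range is refused whole. The fingers move at their own pace and stop on an object; "newtons" is the grip in N (left out, the last holds). Time passes only in rows, so rows that do not move let the fingers close. It gives the time, the measured TCP pose, the force, the opening and the grip force at its end, in the units of the state.
- robot.state(): the state, without advancing time (a new reading comes with each control period).
- robot.grab_frame(name): name is "scene" or "side" or "wrist"; returns a dict with "pixels" (420x560x3 uint8, red, green, blue), "range_z" (420x560 float32, m along the optical axis (not along the pixel's ray), 0 where there is no reading), "intrinsics" (3x3 intrinsics, pixels), "dist_coeffs" ([k1, k2, p1, p2, k3] as OpenCV has them; the pictures are not rectified), "rvec" (rotation vector, rad) and "tvec" (3), from world to camera coordinates, as OpenCV has them. Camera axes: x right, y down, z forward; pixel columns grow to the right and rows downward; lengths in m; the calibration is good to about 2 mm. A picture is of the moment at which its call begins.
- robot.job_done(): hands the job in; it is judged then, once.
The state is a dict: "clock": time; "joint_positions": joint angles; "dq": joint speeds; "tau": joint torques, N m; "position": TCP position; "eef_rot": TCP orientation; "ft_force": force on the tool from outside, world axes, zero at the start; "moment": the same for the moment, N m; "gripper_width": opening from 0.0 (shut) to 1.0 (fully open); "grip_force": force on a finger pad.
Only numpy, scipy, OpenCV 4.12 (cv2) and the standard library are available. Lean on these libraries where they do the work, as an engineer would, in place of code of your own. Each camera call takes 0.05 s, during which the arm holds its last target. There are 200 camera calls.

## Working session

There is one attempt and no reset: what is moved stays moved. The work goes in short steps, Python scripts to look and compute and a tool call to move; the robot and the scene stay as the last step left them, time stands still between calls to the robot, and variables do not carry over. Pictures are saved under pics/ and viewed, at most 12 in all, crops included, and the job is handed in when it is done.

Besides the shell and the picture viewer there is one more tool, called after "Request:" by a JSON object that holds its "op" and its "data". apply_moves: Moves the arm, as the interface text tells. Its arguments: {"type":"object","properties":{"travel":{"type":"array"},"turn":{"type":"array"},"grip":{"type":"array"},"newtons":{"type":"number"}},"required":["travel","turn","grip"]}

```bash
mkdir -p pics; ls
cat > h.py <<'E'
import numpy as np, cv2
from bench import robot
def grab(n):
    f=robot.grab_frame(n); np.savez('%s.npz'%n,**{k:np.array(v) for k,v in f.items()}); return f
def cloud(f):
    K=np.array(f['intrinsics']);d=np.array(f['dist_coeffs']);R,_=cv2.Rodrigues(np.array(f['rvec'],float));t=np.array(f['tvec'],float).ravel()
    h,w=f['range_z'].shape
    u,v=np.meshgrid(np.arange(w),np.arange(h))
    p=cv2.undistortPoints(np.stack([u,v],-1).reshape(-1,1,2).astype(float),K,d).reshape(h,w,2)
    z=f['range_z'].astype(float)
    P=np.dstack([p*z[...,None],z])
    return (P-t)@R
def save(f,name): cv2.imwrite('pics/'+name,cv2.cvtColor(f['pixels'],cv2.COLOR_RGB2BGR))
E
python3 - <<'E'
from h import *
ims=[]
for n in ['scene','side']:
    f=grab(n); ims.append(f['pixels']); save(f,n+'0.png')
print(robot.state())
E
```

```text
pics
{'clock': 0.1, 'joint_positions': array([ 8.31182783e-06,  3.14154787e-01, -4.79611347e-02,  1.21019055e+00,
        1.24730255e-05,  1.57080777e+00]), 'dq': array([-7.78272949e-05, -2.03208827e-03,  1.58516346e-03,  8.54040156e-04,
        1.58169686e-03,  1.82954881e-03]), 'tau': array([ 9.99693766e-04, -5.40766132e+01,  3.40542591e+01,  1.10156229e-02,
        1.53784813e-04, -8.18082242e-06]), 'position': array([5.99505415e-01, 9.01052572e-06, 2.38528947e-01]), 'eef_rot': array([-3.14008250e+00, -1.24557319e-05,  1.57079318e+00]), 'ft_force': array([-1.29066927e+00,  3.49825602e-04,  8.27606839e-02]), 'moment': array([0.00699687, 0.02671139, 0.01004601]), 'grip_force': 0.0, 'gripper_width': 1.0036844302380161}
```

View pics/scene0.png

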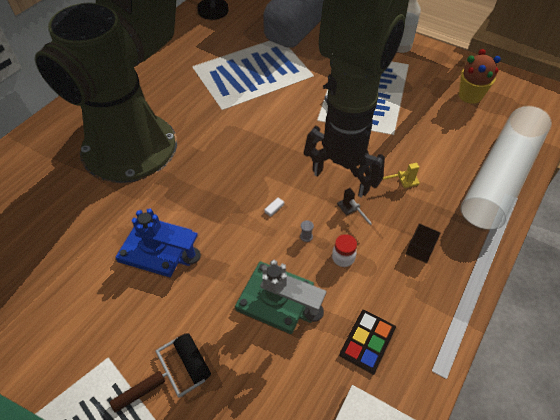

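View pics/side0.png

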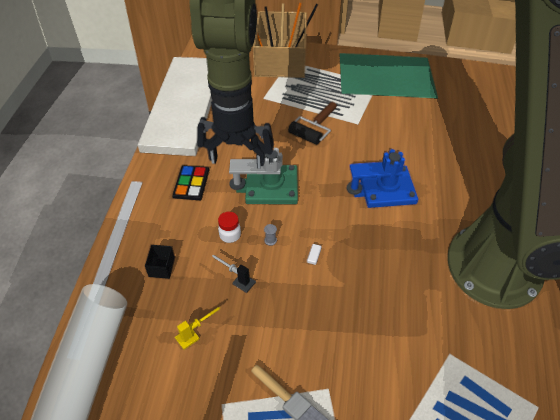

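The scene view shows green press (275,290) and blue press (155,245), black/steel pin (352,203) and yellow pin (407,178). In the side view they are at (270,180), (385,180), (240,275) and (190,330). The green press and the black-grip pin fit the description; I'll confirm this in one crop and measure.

Run:
```python
from h import *
s=np.load('scene.npz');d=np.load('side.npz')
a=cv2.resize(s['pixels'][170:345,220:420],None,fx=2,fy=2,interpolation=2)
b=cv2.resize(d['pixels'][130:305,190:390],None,fx=2,fy=2,interpolation=2)
cv2.imwrite('pics/crop1.png',cv2.cvtColor(np.hstack([a,b]),cv2.COLOR_RGB2BGR))
C={}
for n,f in (('scene',s),('side',d)):
    P=cloud(f);C[n]=P
    px=f['pixels'].astype(int);g=(px[...,1]>px[...,0]*1.3)&(px[...,1]>px[...,2]*1.1)
    m=g&(abs(P[...,2]-.022)<.004)&(P[...,0]>.3)&(P[...,0]<.9)&(abs(P[...,1])<.5)
    # limit to press neighbourhood
    v,u=np.nonzero(m); 
    Q=P[m]; c=np.median(Q,0); Q=Q[np.linalg.norm(Q[:,:2]-c[:2],axis=1)<.11]
    print(n,'base',len(Q),c,cv2.minAreaRect((Q[:,:2]*1000).astype(np.float32)))
    D=np.linalg.norm(P[...,:2]-c[:2],axis=2)<.15
    for lo,hi in((.074,.086),(.112,.124)):
        Q=P[D&(P[...,2]>lo)&(P[...,2]<hi)]; print(lo,len(Q),Q.mean(0),cv2.minAreaRect((Q[:,:2]*1000).astype(np.float32)))
print('pin scene',C['scene'][200,350],C['scene'][213,365],'side',C['side'][268,242],C['side'][262,225], C['side'][283,243])
```

```text
scene base 1542 [ 0.5597798  -0.19371591  0.02119134] ((559.6752319335938, -165.44146728515625), (128.6965789794922, 119.3180160522461), 8.282649040222168)
0.074 942 [ 0.61765043 -0.15883645  0.07912241] ((599.6812133789062, -159.4092559814453), (124.32540893554688, 45.850250244140625), 8.903419494628906)
0.112 312 [ 0.55990745 -0.16535693  0.11676191] ((559.6746215820312, -164.38851928710938), (49.41050720214844, 47.56477737426758), 6.9999098777771)
side base 1033 [ 0.54189776 -0.13912727  0.02188468] ((558.6707763671875, -161.04196166992188), (128.54701232910156, 119.91697692871094), 8.913392066955566)
0.074 487 [ 0.61261021 -0.14927703  0.07997309] ((597.5223388671875, -155.66737365722656), (128.02723693847656, 47.49932861328125), 5.075667858123779)
0.112 148 [ 0.55169295 -0.1593103   0.11705234] ((552.105712890625, -164.74977111816406), (40.34567642211914, 48.68173599243164), 6.687117576599121)
pin scene [0.58169244 0.12138549 0.04190292] [ 0.61835062  0.13795722 -0.0019103 ] side [0.57471717 0.12987299 0.0603382 ] [0.61884639 0.10597671 0.03829172] [0.57329523 0.1396482  0.01563691]
```

View pics/crop1.png

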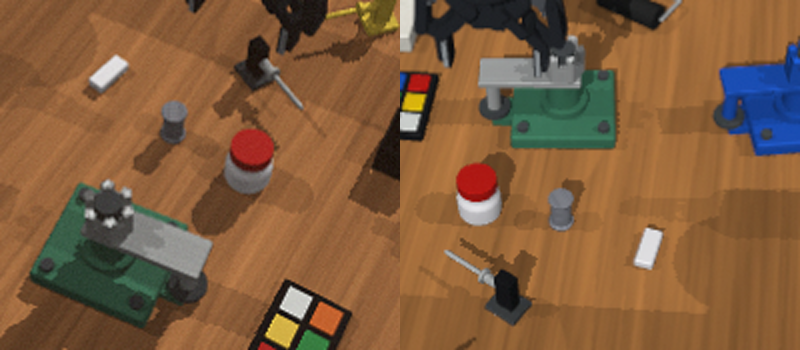

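Crop confirms: green press with steel arm and castle nut (left half ~(110,215)), and the black-grip pin with steel shank (left (260,65)→(300,107); right (508,290)→(447,252)). Now the pin pose, while moving above the nut.

Run:
```python
from h import *
for n in('scene','side'):
    f=np.load(n+'.npz');P=cloud(f);px=f['pixels'].astype(int)
    D=np.linalg.norm(P[...,:2]-[.60,.12],axis=2)<.085
    notwood=abs(px[...,0]-px[...,2])<30
    m=D&notwood&(P[...,2]>.026)&(P[...,2]<.046); v,u=np.nonzero(m)
    Q=P[m]; bright=px[m].sum(1)>240
    S=Q[bright]; c=S[:,:2].mean(0); w,V=np.linalg.eigh(np.cov(S[:,:2].T)); d=V[:,1]; d*=np.sign(d[0])
    t=(S[:,:2]-c)@d
    print(n,len(S),'c',c,'yaw',np.arctan2(d[1],d[0]),'ends',c+d*t.min(),c+d*t.max(),'z',S[:,2].mean(), 'perp',np.sqrt(w[0]))
    T=P[D&(P[...,2]>.05)&(P[...,2]<.08)]; print('top',len(T),T.mean(0),T[:,2].max(),cv2.minAreaRect((T[:,:2]*1000).astype(np.float32)))
    F=P[D&(px.sum(2)<130)&(abs(P[...,2]-.008)<.005)&(np.linalg.norm(P[...,:2]-[.575,.13],axis=2)<.035)]; print('foot',len(F),cv2.minAreaRect((F[:,:2]*1000).astype(np.float32)))
```

```text
scene 77 c [0.6129385  0.10915871] yaw -0.4641898297891958 ends [0.58419346 0.12355071] [0.650117   0.09054425] z 0.03903961746297317 perp 0.002493292066077687
top 79 [0.57465653 0.12844299 0.05800716] 0.0632155886349347 ((573.9945068359375, 129.15374755859375), (16.69015884399414, 24.654041290283203), 65.14907836914062)
foot 75 ((573.3946533203125, 125.35240173339844), (26.053573608398438, 39.839332580566406), 60.23345947265625)
side 100 c [0.61258545 0.11272447] yaw -0.5209998558835119 ends [0.58491846 0.12860229] [0.65048278 0.09097557] z 0.03907132784613466 perp 0.0030732932218855836
top 90 [0.57356911 0.13303938 0.05810144] 0.06260820206334056 ((573.5079956054688, 132.056884765625), (17.586872100830078, 23.350793838500977), 61.723304748535156)
foot 13 ((570.0424194335938, 137.1370086669922), (31.45612144470215, 7.376286506652832), 1.545636773109436)
```

Request:
{"op": "apply_moves", "data": {"travel": [[-8,-32,0],[-8,-33,0],[-8,-33,0],[-8,-33,0],[-8.5,-32,0],[0,0,0],[0,0,0]], "turn": [[0,0,-4],[0,0,-4],[0,0,-4],[0,0,-4],[0,0,-3],[0,0,0],[0,0,0]], "grip": [-1,-1,-1,-1,-1,-1,-1], "newtons": 60}}

```text
clock: 0.68
position: [0.5588, -0.1645, 0.2389]
eef_rot: [-3.141, -0.0, 1.236]
ft_force: [-0.6, 1.0, -0.1]
gripper_width: 1.002
grip_force: 0.0
```

Run:
```python
from h import *
f=grab('wrist');save(f,'wrist1.png');P=cloud(f)
R,_=cv2.Rodrigues(f['rvec']);print('cam pos',-R.T@f['tvec'],'fwd',R[2])
m=(abs(P[...,2]-.117)<.004)&(np.linalg.norm(P[...,:2]-[.559,-.163],axis=2)<.04)
v,u=np.nonzero(m);print(len(u),u.min(),u.max(),v.min(),v.max())
Q=P[m];print(np.median(Q,0))
h=cv2.convexHull((Q[:,:2]*1000).astype(np.float32))[:,0]
# fit hexagon: support widths vs angle
best=[]
from scipy.optimize import least_squares
c0=(h.max(0)+h.min(0))/2
a=np.linspace(0,np.pi,180,endpoint=False)
for th in np.linspace(-.5236,.5236,43):
    n=np.array([[np.cos(th+k*np.pi/3),np.sin(th+k*np.pi/3)] for k in range(6)])
    s=(Q[:,:2]*1000@n.T); s=np.percentile(s,99.5,axis=0)
    r=np.linalg.lstsq(n,s-23,rcond=None)
    best.append((np.sum((s-23-n@r[0])**2)+0*th, (s[:3]+s[3:]).sum()/3,th,r[0]))
best.sort(key=lambda b:b[1]);print(best[:4])
```

```text
cam pos [ 0.58659982 -0.08502535  0.37232801] fwd [-0.11036096 -0.30882181 -0.94469548]
1708 251 308 175 235
[ 0.55768502 -0.16334184  0.11660152]
[(np.float64(0.4311664042985575), np.float64(45.48796784842724), np.float64(-0.4238666666666666), array([ 557.10017527, -163.96733885])), (np.float64(0.3958930183099947), np.float64(45.52869391541592), np.float64(-0.4488), array([ 557.14245915, -163.94196745])), (np.float64(0.3576782341251656), np.float64(45.589413217761056), np.float64(-0.374), array([ 557.16370339, -164.00598198])), (np.float64(0.2824746652456422), np.float64(45.592946912748324), np.float64(-0.3989333333333333), array([ 557.07410374, -164.04557587]))]
```

View pics/wrist1.png

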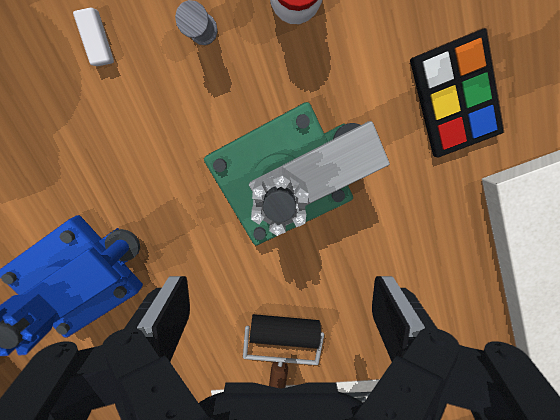

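Wrist view: nut centred at about (280,205); the green press's arm points to (385,145), and the fingers are clear of everything. Axis ≈ (0.558, −0.164), flats at −0.41 rad, so the nut is ≈ 0.55. Descend and grip.

Request:
{"op": "apply_moves", "data": {"travel": [[-0.8,0.7,-30],[0,0,-36],[0,0,-36],[0,0,-30],[0,0,-12],[0,0,0],[0,0,0],[0,0,0],[0,0,0],[0,0,0],[0,0,0]], "turn": [[0,0,-4],[0,0,0],[0,0,0],[0,0,0],[0,0,0],[0,0,0],[0,0,0],[0,0,0],[0,0,0],[0,0,0],[0,0,0]], "grip": [-1,-1,-1,-1,-1,-1,1,1,1,1,1], "newtons": 40}}

```text
clock: 1.65
position: [0.5587, -0.1616, 0.0972]
eef_rot: [3.141, -0.001, 1.17]
ft_force: [-4.7, 3.1, 6.8]
gripper_width: 0.531
grip_force: 43.4
```

Request:
{"op": "apply_moves", "data": {"travel": [[0.2,-0.1,0],[0.2,-0.1,0],[0.2,-0.1,0],[0.2,-0.1,0],[0.2,-0.2,0],[0,0,0],[0,0,0],[0,0,0]], "turn": [[0,0,-5],[0,0,-6],[0,0,-6],[0,0,-6],[0,0,-5.5],[0,0,0],[0,0,0],[0,0,0]], "grip": [1,1,1,1,1,1,1,1]}}

```text
clock: 2.32
position: [0.5597, -0.1624, 0.0972]
eef_rot: [-3.142, -0.001, 0.672]
ft_force: [-4.8, 2.6, 6.2]
gripper_width: 0.533
grip_force: 43.4
```

Request:
{"op": "apply_moves", "data": {"travel": [[0,0,0],[0,0,0],[0,0,0],[0,0,0],[0,0,30],[0,0,40],[0,0,30],[0,0,0],[0,0,0],[0,0,0],[0,0,0],[0,0,0],[0,0,0],[0,0,0],[0,0,0],[0,0,0],[0,0,0],[0,0,0],[0,0,0],[0,0,0]], "turn": [[0,0,0],[0,0,0],[0,0,0],[0,0,0],[0,0,0],[0,0,0],[0,0,7],[0,0,7],[0,0,7],[0,0,7],[0,0,7],[0,0,7],[0,0,7],[0,0,7],[0,0,7],[0,0,7],[0,0,7],[0,0,7],[0,0,7],[0,0,7]], "grip": [-1,-1,-1,-1,-1,-1,-1,-1,-1,-1,-1,-1,-1,-1,-1,-1,-1,-1,-1,-1]}}

```text
clock: 3.98
position: [0.5599, -0.163, 0.1953]
eef_rot: [3.142, 0.0, 2.388]
ft_force: [-0.7, 0.5, -0.2]
gripper_width: 0.998
grip_force: 0.0
```

Request:
{"op": "apply_moves", "data": {"travel": [[0,0,0],[0,0,0],[0,0,0],[0,0,0],[0,0,0],[0,0,0],[0,0,0],[0,0,0],[0,0,-10],[0,0,-15],[0,0,-15],[0,0,-4],[0,0,0],[0,0,0]], "turn": [[0,0,7],[0,0,7],[0,0,7],[0,0,7],[0,0,7],[0,0,7],[0,0,7],[0,0,3],[0.9,-5.9,0],[0.9,-5.9,0],[0.9,-5.9,0],[0.9,-5.9,0],[0.9,-5.9,0],[0,0,0]], "grip": [-1,-1,-1,-1,-1,-1,-1,-1,-1,-1,-1,-1,-1,-1]}}

```text
clock: 5.15
position: [0.552, -0.1608, 0.1454]
eef_rot: [3.134, 0.515, -2.999]
ft_force: [-1.4, -0.1, -2.0]
gripper_width: 0.998
grip_force: 0.0
```

Run:
```python
from h import *
f=grab('wrist');P=cloud(f)
K=f['intrinsics'];ps=np.array([[.558,-.1638,.108],[.558-.0128,-.1638-.0019,.108],[.558,-.1638,.117]])
q,_=cv2.projectPoints(ps,np.array(f['rvec']),np.array(f['tvec']),np.array(K),np.array(f['dist_coeffs']));q=q[:,0];print(q)
u,v=q[1].astype(int); x0=min(max(u-70,0),420);y0=min(max(v-60,0),300)
c=f['pixels'][y0:y0+120,x0:x0+140]
c=cv2.convertScaleAbs(c,alpha=1.6)
cv2.imwrite('pics/nut2.png',cv2.cvtColor(cv2.resize(c,None,fx=5,fy=5,interpolation=cv2.INTER_CUBIC),cv2.COLOR_RGB2BGR));print(x0,y0)
s=robot.state();print(s['position'],s['eef_rot'])
```

```text
[[274.16281669 233.88930424]
 [273.77717588 219.13070222]
 [274.07046743 247.00358724]]
203 159
[ 0.55486407 -0.16199697  0.14808822] [ 3.13630082  0.51447176 -2.99767289]
```

View pics/nut2.png

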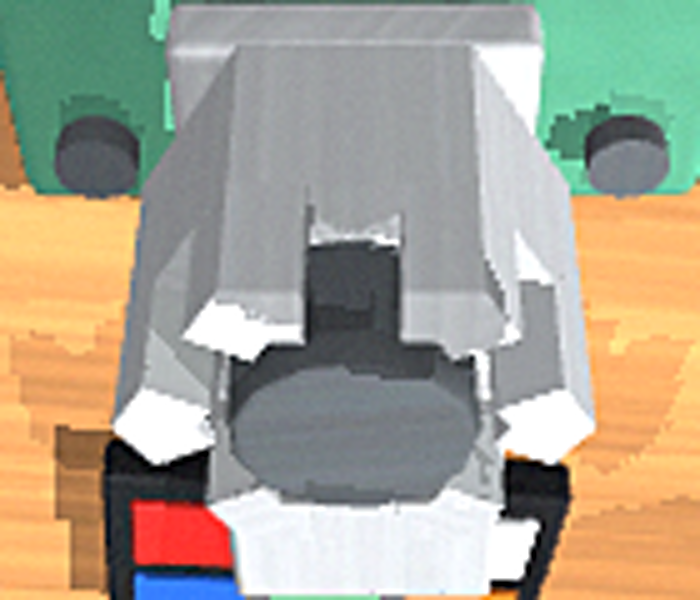

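The nut's robot-side slot is centred (crop ~(352,280)); image right is +y. A darker patch shows in the slot; I'll enhance it.

Run:
```python
from h import *
f=np.load('wrist.npz');c=f['pixels'][200:232,255:293].astype(float).mean(2)
np.set_printoptions(linewidth=250)
print(c[:, :].astype(int)[:,3:34])
```

```text
[[101  99  97  98 102 102  71  74 103 101  97  99 100 100 103 101 100  99 100 100 103 103 101 101 101 101 102 102 101  99  99]
 [100 100  99  98 100 106  71  75 104 100  97  98  98 100 104  98  99 100 101 103 101 101 102 100 102  92 103 101 101 100 100]
 [100  99 100 100 101  95  68  75 112  99  96 100 100 102 101  99  99 100  99 103 100 100 101 116 130  88 102 104  99 101  97]
 [101  99 100  98 103  93  69  76 117 114 103 104  98 101 102 101  97  99  97 101 107 106 113 128 127  90 104 103 101 100  98]
 [100  97 100  99 103  94  72 113 123 129 125 112  98 106 100 100  96  96 108 119 120 115 109 117 119  92 106 103 100 102 100]
 [101  99  98 102 100  92  72 127 113 118 125 127 114 115 110 121 106 115 128 107 115 125 112 114 123  90 105 101 102 101  98]
 [ 98  97 100 100 101  95  74 133 128 121 128 131 133 125 148 132 125 123 123 137 255 249 109 125 124  74 102 101 100 101 101]
 [ 98 101  98 100 101  94  74 141 138 100  81  88  63  64  57  65  56  57  48  66 128 190 169 242 255  72 102 100 101 102 100]
 [ 98 101  98 101 100  96  57  31  32  36  37  37  37  43  42  41  42  38  41  70  5
[... 2264 characters left out ...]
 45  45  46  44  44  45  45  43  38  43 115 134 128 128 126 125]
 [110 100 104 104 114 123  35  43  43  48  43  44  47  45  45  44  46  47  46  43  45  42  44  42  38  61  84  78  79  78  77]
 [ 30  27  29  31  32  36  41  46  45  46  45  47  45  44  45  45  47  47  46  47  46  45  44  43  44  39  35  32  33  35  31]
 [ 37  37  40  40  42  45  44  47  44  47  46  43  44  44  49  48  45  46  48  46  45  48  43  43  44  41  41  43  39  38  41]
 [ 44  45  43  46  47  48  45  44  43  45  46  43  46  48  48  47  46  48  46  47  47  49  46  46  46  44  44  43  41  42  45]
 [ 42  44  43  47  46  46  46  46  46  45  43  45  47  50  45  48  46  49  49  44  46  46  46  43  49  46  45  45  43  42  46]]
```

Run:
```python
from h import *
f=np.load('wrist.npz');A=np.array([.558,-.1638]);yaw=.15
def pr(p):
    q,_=cv2.projectPoints(np.array([p],float),f['rvec'],f['tvec'],f['intrinsics'],f['dist_coeffs']);return q[0,0]
def W(a,r,l,z): # a rel. press; direction to robot side, l along +y-ish
    d=np.array([np.cos(yaw+a),np.sin(yaw+a)]);n=np.array([-d[1],d[0]]);return [*(A-d*r+n*l),z]
print('slot edges bottom r23 ',pr(W(0,23e-3,-5e-3,.102)),pr(W(0,23e-3,5e-3,.102)),'top',pr(W(0,23e-3,-5e-3,.117)),pr(W(0,23e-3,5e-3,.117)))
for a in np.arange(0,.31,.05): print(round(a,2),'hole R edge bot/top',pr(W(a,.0134,.0039,.1025)),pr(W(a,.0134,.0039,.1135)),'L top',pr(W(a,.0134,-.0039,.1135)))
```

```text
slot edges bottom r23  [263.85904146 198.06167748] [282.96273123 197.9087024 ] top [263.04883839 220.05552624] [283.33820402 219.8908345 ]
0.0 hole R edge bot/top [280.9231332  210.79852742] [281.09540148 226.56710579] L top [266.15872807 226.68884628]
0.05 hole R edge bot/top [279.68269711 210.59149204] [279.80178244 226.36372731] L top [264.90168296 226.95280762]
0.1 hole R edge bot/top [278.42608527 210.4256873 ] [278.49119698 226.20098494] L top [263.67148458 227.2554749 ]
0.15 hole R edge bot/top [277.15695791 210.30167674] [277.16748576 226.07943844] L top [262.47164851 227.59583731]
0.2 hole R edge bot/top [275.87902898 210.2198844 ] [275.83454678 225.99950859] L top [261.30556568 227.97276429]
0.25 hole R edge bot/top [274.59605069 210.18059238] [274.49631887 225.9614747 ] L top [260.17648961 228.38501163]
0.3 hole R edge bot/top [273.31179779 210.18393921] [273.15676493 225.96547297] L top [259.0875249  228.83122819]
```

Request:
{"op": "apply_moves", "data": {"travel": [[0,0,8],[0,0,8],[0,0,0],[0,0,0],[0,0,0],[0,0,0],[0,0,0],[0,0,0]], "turn": [[-0.9,5.9,0],[-0.9,5.9,0],[-0.9,5.9,0],[-0.9,5.9,0],[-0.9,5.9,-6],[0,0,-7],[0,0,-7],[0,0,0]], "grip": [-1,-1,-1,-1,-1,-1,-1,-1]}}

```text
clock: 5.87
position: [0.5629, -0.1629, 0.1689]
eef_rot: [-3.136, 0.016, 2.956]
ft_force: [-0.0, 0.3, 0.2]
gripper_width: 1.0
grip_force: 0.0
```

Request:
{"op": "apply_moves", "data": {"travel": [[-1,-0.7,0],[0,0,0],[0,0,-25],[0,0,-32],[0,0,-15],[0,0,0],[0,0,0],[0,0,0],[0,0,0],[0,0,0]], "turn": [[0,0,-6],[0,0,-4.5],[0,0,0],[0,0,0],[0,0,0],[0,0,0],[0,0,0],[0,0,0],[0,0,0],[0,0,0]], "grip": [-1,-1,-1,-1,-1,-1,1,1,1,1], "newtons": 40}}

```text
clock: 6.7
position: [0.5602, -0.1648, 0.0977]
eef_rot: [-3.136, 0.02, 2.774]
ft_force: [-0.2, -4.5, 2.9]
gripper_width: 0.53
grip_force: 40.6
```

Request:
{"op": "apply_moves", "data": {"travel": [[0,0,0],[0,0,0],[0,0,0],[0,0,0],[0,0,0],[0,0,0],[0,0,0],[0,0,0]], "turn": [[0,0,4],[0,0,4],[0,0,0],[0,0,0],[0,0,0],[0,0,0],[0,0,0],[0,0,0]], "grip": [1,1,1,1,-1,-1,-1,-1]}}

```text
clock: 7.37
position: [0.5586, -0.1635, 0.0953]
eef_rot: [-3.138, 0.016, 2.913]
ft_force: [-0.1, -0.7, 0.1]
gripper_width: 1.0
grip_force: 0.0
```

Request:
{"op": "apply_moves", "data": {"travel": [[0,0,30],[0,0,35],[0,0,35],[2,40,0],[2,41,0],[2,41,0],[2,41,0],[2,41,0],[2,41,0],[2,41,0],[1,8,0],[0,0,0],[0,0,0]], "turn": [[0.7,1,0],[0,0,0],[0,0,0],[0,0,-5],[0,0,-5],[0,0,-5],[0,0,0],[0,0,0],[0,0,0],[0,0,0],[0,0,0],[0,0,0],[0,0,0]], "grip": [-1,-1,-1,-1,-1,-1,-1,-1,-1,-1,-1,-1,-1]}}

```text
clock: 8.45
position: [0.5734, 0.1305, 0.195]
eef_rot: [3.138, -0.004, 2.653]
ft_force: [-0.1, 0.0, 0.1]
gripper_width: 0.996
grip_force: 0.0
```

Run:
```python
from h import *
f=grab('wrist');save(f,'wrist3.png');P=cloud(f);px=f['pixels'].astype(int)
D=np.linalg.norm(P[...,:2]-[.60,.12],axis=2)<.085
T=P[D&(abs(P[...,2]-.06)<.004)];print('top',len(T),T.mean(0),cv2.minAreaRect((T[:,:2]*1000).astype(np.float32)))
m=D&(P[...,2]>.026)&(P[...,2]<.046)&(px.sum(2)>240)&(abs(px[...,0]-px[...,2])<40)
S=P[m];c=S[:,:2].mean(0);w,V=np.linalg.eigh(np.cov(S[:,:2].T));d=V[:,1]*np.sign(V[0,1]);t=(S[:,:2]-c)@d
print(len(S),c,np.arctan2(d[1],d[0]),c+d*t.min(),c+d*t.max(),w**.5,'origin est',c+d*(t.max()-.087))
s=robot.state();print(s['position'],s['eef_rot'])
```

```text
top 427 [0.57155599 0.1304381  0.05845874] ((572.0592041015625, 130.067138671875), (15.022522926330566, 22.430496215820312), 62.2996826171875)
515 [0.61030568 0.11067962] -0.4728716024153279 [0.58690977 0.12264859] [0.64889237 0.0909393 ] [0.00326175 0.01982594] origin est [0.57143939 0.13056298]
[0.57339746 0.12964198 0.19504661] [ 3.13853639 -0.00384523  2.65147048]
```

View pics/wrist3.png

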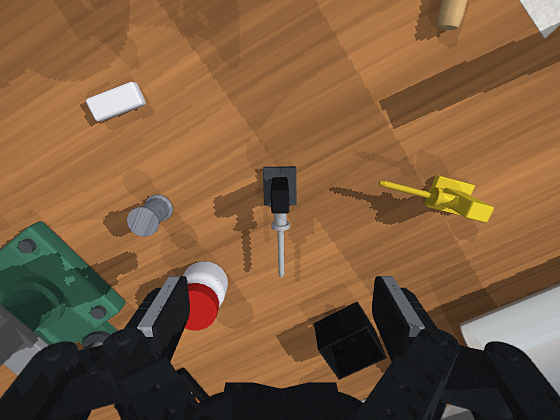

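The pin is at image (280,190) with its shank pointing to (281,275). The spool (150,215), jar (205,290) and cup (350,340) are clear of the fingers. Descend and grip.

Request:
{"op": "apply_moves", "data": {"travel": [[-1.4,0.7,-35],[0,0,-40],[0,0,-40],[0,0,-35],[0,0,-16],[0,0,0],[0,0,0],[0,0,0],[0,0,0],[0,0,0],[0,0,0],[0,0,0],[0,0,0]], "turn": [[0,0,0.6],[0,0,0],[0,0,0],[0,0,0],[0,0,0],[0,0,0],[0,0,0],[0,0,0],[0,0,0],[0,0,0],[0,0,0],[0,0,0],[0,0,0]], "grip": [-1,-1,-1,-1,-1,-1,1,1,1,1,1,1,1], "newtons": 70}}

```text
clock: 9.58
position: [0.5732, 0.1313, 0.0306]
eef_rot: [3.136, -0.002, 2.662]
ft_force: [-0.2, -0.1, 6.1]
gripper_width: 0.176
grip_force: 69.0
```

Run:
```python
from h import *
for n in('scene','side'):
    f=np.load(n+'.npz');P=cloud(f);px=f['pixels'].astype(int)
    m=(px[...,2]>px[...,0]*1.6)&(px[...,2]>60)&(P[...,2]>.01)&(P[...,2]<.14)&(P[...,1]<.1)&(P[...,1]>-.4)&(P[...,0]<.5)
    Q=P[m];print(n,len(Q),np.percentile(Q,[1,50,99],axis=0).round(3).tolist()); H=Q[Q[:,2]>.07];print(np.percentile(H,[1,50,99],axis=0).round(3).tolist())
```

```text
scene 2877 [[0.207, -0.269, 0.011], [0.289, -0.215, 0.029], [0.363, -0.143, 0.117]]
[[0.244, -0.227, 0.072], [0.301, -0.196, 0.08], [0.365, -0.162, 0.118]]
side 2379 [[0.197, -0.248, 0.011], [0.279, -0.18, 0.029], [0.36, -0.132, 0.116]]
[[0.24, -0.221, 0.071], [0.293, -0.183, 0.081], [0.364, -0.157, 0.118]]
```

Request:
{"op": "apply_moves", "data": {"travel": [[0,0,25],[0,0,40],[0,0,40],[0,0,40],[0,0,15],[0,0,0]], "turn": [[0,0,0],[0,0,0],[0,0,0],[0,0,6],[0,0,6],[0,0,0]], "grip": [1,1,1,1,1,1]}}

```text
clock: 10.08
position: [0.5752, 0.1319, 0.1947]
eef_rot: [3.133, 0.004, 2.875]
ft_force: [-0.4, -0.4, -1.9]
gripper_width: 0.18
grip_force: 68.5
```

Request:
{"op": "apply_moves", "data": {"travel": [[-15.6,-37,0],[-15.6,-37,0],[-15.6,-37,0],[-15.6,-37,0],[-15.6,-37,0],[-15.6,-37,0],[-15.6,-37,0],[-15.6,-37,0],[-15.7,-37,0],[0,0,0],[0,0,-15],[0,0,-15],[0,0,0],[0,0,0]], "turn": [[0,0,5.4],[0,0,5.4],[0,0,5.4],[0,0,5.4],[0,0,5.4],[0,0,5.4],[0,0,0],[0,0,0],[0,0,0],[0,0,0],[0,0,0],[0,0,0],[0,0,0],[0,0,0]], "grip": [1,1,1,1,1,1,1,1,1,1,1,1,1,1]}}

```text
clock: 11.25
position: [0.4305, -0.2011, 0.1579]
eef_rot: [3.135, -0.006, -2.847]
ft_force: [0.4, 0.0, -0.9]
gripper_width: 0.176
grip_force: 69.0
```

Run:
```python
from h import *
s=robot.state();print(s['position'],s['eef_rot'],s['ft_force'],s['moment'])
f=grab('wrist');save(f,'wrist4.png')
P=cloud(f);px=f['pixels'].astype(int)
tcp=s['position'];d=np.array([.957,.291]);n=np.array([-.291,.957])
r=P[...,:2]-tcp[:2];a=r@d;b=r@n
m=(a>.035)&(a<.1)&(abs(b)<.015)&(abs(P[...,2]-tcp[2]-.005)<.02);print(m.sum())
Q=np.c_[a[m],b[m],P[...,2][m]-tcp[2]]
for lo in np.arange(.035,.09,.008):
    q=Q[(Q[:,0]>=lo)&(Q[:,0]<lo+.008)]
    if len(q): print(round(lo,3),len(q),q.mean(0).round(4),'max z',q[:,2].max().round(4),q[:,1].min().round(4),q[:,1].max().round(4))
print('tip a',Q[:,0].max())
m=(abs(P[...,2]-.117)<.004)&(np.linalg.norm(P[...,:2]-[.558,-.164],axis=2)<.035);q=P[m];print('nut',m.sum(),q.min(0),q.max(0))
```

```text
[ 0.43045821 -0.20111477  0.15794208] [ 3.13513415 -0.00621241 -2.84713116] [ 0.36436592  0.01018701 -0.9346682 ] [-0.03982574 -0.01254287  0.02012922]
276
0.035 77 [ 0.041  -0.0005  0.0065] max z 0.0078 -0.0032 0.0024
0.043 142 [ 0.047  -0.0004  0.0062] max z 0.0082 -0.0032 0.0024
0.051 57 [ 0.0525 -0.0003  0.0059] max z 0.0078 -0.0032 0.0025
tip a 0.055619480912565585Traceback (most recent call last):
  File "<stdin>", line 13, in <module>
    return umr_minimum(a, axis, None, out, keepdims, initial, where)
ValueError: zero-size array to reduction operation minimum which has no identity
```

View pics/wrist4.png

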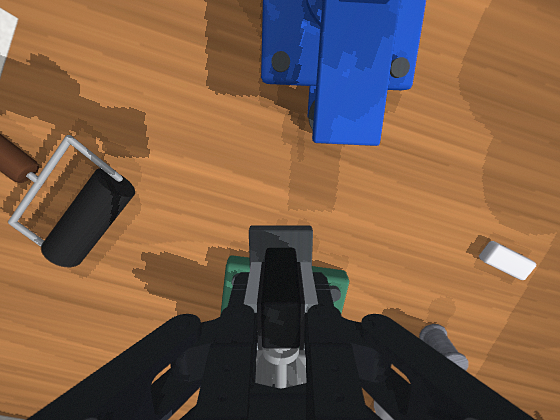

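Request:
{"op": "apply_moves", "data": {"travel": [[0.3,-1,-20],[0,0,-20],[0,0,-14.5],[0,0,0],[0,0,0],[9.6,2.9,0],[9.6,2.9,0],[0,0,0],[0,0,0],[0,0,0]], "turn": [[0,0,0],[0,0,0],[0,0,0],[0,0,0],[0,0,0],[0,0,0],[0,0,0],[0,0,0],[0,0,0],[0,0,0]], "grip": [1,1,1,1,1,1,1,1,1,1]}}

```text
clock: 12.13
position: [0.4517, -0.197, 0.1052]
eef_rot: [3.138, -0.003, -2.846]
ft_force: [-0.2, -0.2, -0.7]
gripper_width: 0.175
grip_force: 69.0
```

```bash
cat > st.py <<'E'
from h import *
def st(h=.295):
    s=robot.state();A=np.array([.558,-.1638]);d=np.array([np.cos(h),np.sin(h)]);n=np.array([-d[1],d[0]])
    r=s['position'][:2]-A;F=s['ft_force']
    print('tip to axis mm %.1f lat %.2f z %.1f'%(1e3*(r@d)+86.4,1e3*(r@n)-.4,1e3*s['position'][2]+5),'rot',s['eef_rot'].round(3),'F along/lat/z',(F[:2]@d).round(2),(F[:2]@n).round(2),F[2].round(2),'M',s['moment'].round(3),'t',s['clock'])
if __name__=='__main__': st()
E
python3 - <<'E'
from st import *
st()
a=grab('scene')['pixels'];b=grab('side')['pixels']
f=np.load('scene.npz')
q,_=cv2.projectPoints(np.array([[.558,-.1638,.108]]),f['rvec'],f['tvec'],f['intrinsics'],f['dist_coeffs']);u,v=q[0,0].astype(int)
g=np.load('side.npz');q,_=cv2.projectPoints(np.array([[.558,-.1638,.108]]),g['rvec'],g['tvec'],g['intrinsics'],g['dist_coeffs']);w,x=q[0,0].astype(int);print(u,v,w,x)
C=lambda p,u,v:cv2.resize(p[v-40:v+40,u-40:u+40],None,fx=5,fy=5,interpolation=cv2.INTER_CUBIC)
cv2.imwrite('pics/pre5.png',cv2.cvtColor(np.hstack([C(a,u,v),C(b,w,x)]),cv2.COLOR_RGB2BGR))
E
```

```text
tip to axis mm -24.9 lat -1.31 z 110.2 rot [ 3.138e+00 -3.000e-03 -2.846e+00] F along/lat/z -0.22 -0.1 -0.71 M [0.01  0.007 0.015] t 12.1333
273 273 271 156
```

View pics/pre5.png

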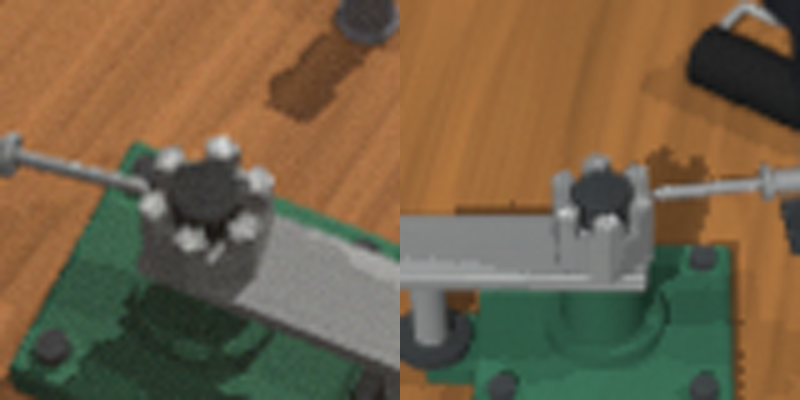

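Both crops show the shank tip at the mouth of the robot-side slot (left crop (145,185), right crop (655,193)), level. Check for steady state, then trim.

Request:
{"op": "apply_moves", "data": {"travel": [[-0.3,0.9,-2],[0,0,0],[0,0,0]], "turn": [[0,0,0],[0,0,0],[0,0,0]], "grip": [1,1,1]}}

```text
clock: 12.48
position: [0.4506, -0.1961, 0.1026]
eef_rot: [3.137, -0.004, -2.846]
ft_force: [-0.6, -0.8, -0.4]
gripper_width: 0.177
grip_force: 69.0
```

```bash
python3 st.py
```

```text
tip to axis mm -25.8 lat -0.10 z 107.6 rot [ 3.137 -0.004 -2.846] F along/lat/z -0.8 -0.57 -0.43 M [0.006 0.003 0.019] t 12.4833
```

Aligned. Advance toward the spindle in small steps.

Request:
{"op": "apply_moves", "data": {"travel": [[2.9,0.9,0],[2.9,0.9,0],[2.9,0.9,0],[0,0,0],[1,0.3,0],[1,0.3,0],[0,0,0],[0,0,0]], "turn": [[0,0,0],[0,0,0],[0,0,0],[0,0,0],[0,0,0],[0,0,0],[0,0,0],[0,0,0]], "grip": [1,1,1,1,1,1,1,1]}}

```text
clock: 13.15
position: [0.4617, -0.1929, 0.1028]
eef_rot: [3.137, -0.004, -2.846]
ft_force: [0.1, 0.2, -1.3]
gripper_width: 0.18
grip_force: 69.0
```

```bash
python3 st.py
```

```text
tip to axis mm -14.2 lat -0.22 z 107.8 rot [ 3.137 -0.004 -2.846] F along/lat/z 0.14 0.22 -1.33 M [-0.012  0.045  0.041] t 13.15
```

Request:
{"op": "apply_moves", "data": {"travel": [[1,0.3,0],[1,0.3,0],[1,0.3,0],[0,0,0],[0,0,0]], "turn": [[0,0,0],[0,0,0],[0,0,0],[0,0,0],[0,0,0]], "grip": [1,1,1,1,1]}}

```text
clock: 13.57
position: [0.4648, -0.192, 0.1028]
eef_rot: [3.138, -0.004, -2.846]
ft_force: [-0.7, 0.0, -1.3]
gripper_width: 0.181
grip_force: 69.0
```

```bash
python3 st.py
```

```text
tip to axis mm -11.0 lat -0.26 z 107.8 rot [ 3.138 -0.004 -2.846] F along/lat/z -0.67 0.21 -1.35 M [ 0.024 -0.011 -0.009] t 13.5667
```

Request:
{"op": "apply_moves", "data": {"travel": [[1,0.3,0],[1,0.3,0],[1,0.3,0],[1,0.3,0],[1,0.3,0],[0,0,0],[0,0,0]], "turn": [[0,0,0],[0,0,0],[0,0,0],[0,0,0],[0,0,0],[0,0,0],[0,0,0]], "grip": [1,1,1,1,1,1,1]}}

```text
clock: 14.15
position: [0.4698, -0.1905, 0.1028]
eef_rot: [3.138, -0.004, -2.846]
ft_force: [0.4, 0.2, -0.5]
gripper_width: 0.174
grip_force: 69.0
```

```bash
python3 st.py
```

```text
tip to axis mm -5.8 lat -0.28 z 107.8 rot [ 3.138 -0.004 -2.846] F along/lat/z 0.42 0.08 -0.48 M [-0.014  0.    -0.018] t 14.15
```

In the hole, no force. Continue.

Request:
{"op": "apply_moves", "data": {"travel": [[1.4,0.45,0],[1.4,0.45,0],[1.4,0.45,0],[1.4,0.45,0],[1.4,0.45,0],[1.4,0.45,0],[0,0,0],[0,0,0]], "turn": [[0,0,0],[0,0,0],[0,0,0],[0,0,0],[0,0,0],[0,0,0],[0,0,0],[0,0,0]], "grip": [1,1,1,1,1,1,1,1]}}

```text
clock: 14.82
position: [0.4781, -0.1877, 0.1028]
eef_rot: [3.137, -0.004, -2.846]
ft_force: [-0.4, -0.3, -1.0]
gripper_width: 0.179
grip_force: 69.0
```

```bash
python3 st.py
```

```text
tip to axis mm 3.0 lat -0.08 z 107.8 rot [ 3.137 -0.004 -2.846] F along/lat/z -0.5 -0.14 -1.01 M [-0.003 -0.018  0.015] t 14.8167
```

Request:
{"op": "apply_moves", "data": {"travel": [[1.4,0.43,0],[1.4,0.43,0],[1.4,0.43,0],[1.4,0.43,0],[1.4,0.43,0],[1.4,0.43,0],[0,0,0],[0,0,0]], "turn": [[0,0,0],[0,0,0],[0,0,0],[0,0,0],[0,0,0],[0,0,0],[0,0,0],[0,0,0]], "grip": [1,1,1,1,1,1,1,1]}}

```text
clock: 15.48
position: [0.4865, -0.1852, 0.1028]
eef_rot: [3.137, -0.004, -2.846]
ft_force: [0.0, 0.5, -1.7]
gripper_width: 0.181
grip_force: 69.0
```

```bash
python3 st.py
```

```text
tip to axis mm 11.8 lat -0.08 z 107.8 rot [ 3.137 -0.004 -2.846] F along/lat/z 0.18 0.43 -1.67 M [-0.047  0.014  0.03 ] t 15.4833
```

Request:
{"op": "apply_moves", "data": {"travel": [[1.4,0.43,0],[1.4,0.43,0],[1.4,0.43,0],[1.4,0.43,0],[1.4,0.43,0],[1.4,0.43,0],[0,0,0],[0,0,0]], "turn": [[0,0,0],[0,0,0],[0,0,0],[0,0,0],[0,0,0],[0,0,0],[0,0,0],[0,0,0]], "grip": [1,1,1,1,1,1,1,1]}}

```text
clock: 16.15
position: [0.495, -0.1826, 0.1028]
eef_rot: [3.138, -0.004, -2.846]
ft_force: [0.3, 0.6, -1.5]
gripper_width: 0.179
grip_force: 69.0
```

```bash
python3 st.py
```

```text
tip to axis mm 20.6 lat -0.09 z 107.8 rot [ 3.138 -0.004 -2.846] F along/lat/z 0.49 0.49 -1.49 M [-0.025  0.032  0.023] t 16.15
```

Request:
{"op": "apply_moves", "data": {"travel": [[1.4,0.43,0],[1.4,0.43,0],[1.4,0.43,0],[1.4,0.43,0],[1.4,0.43,0],[0.8,0.25,0],[0,0,0],[0,0,0]], "turn": [[0,0,0],[0,0,0],[0,0,0],[0,0,0],[0,0,0],[0,0,0],[0,0,0],[0,0,0]], "grip": [1,1,1,1,1,1,1,1]}}

```text
clock: 16.82
position: [0.5027, -0.1802, 0.1028]
eef_rot: [3.137, -0.004, -2.846]
ft_force: [0.2, -0.5, -1.1]
gripper_width: 0.18
grip_force: 69.0
```

```bash
python3 st.py
```

```text
tip to axis mm 28.7 lat -0.05 z 107.8 rot [ 3.137 -0.004 -2.846] F along/lat/z 0.01 -0.52 -1.07 M [-0.013 -0.009 -0.02 ] t 16.8167
```

Final approach with small steps until the collar makes contact.

Request:
{"op": "apply_moves", "data": {"travel": [[0.6,0.2,0],[0.6,0.2,0],[0.6,0.15,0],[0.4,0.12,0],[0,0,0],[0,0,0]], "turn": [[0,0,0],[0,0,0],[0,0,0],[0,0,0],[0,0,0],[0,0,0]], "grip": [1,1,1,1,1,1]}}

```text
clock: 17.32
position: [0.5039, -0.1798, 0.1027]
eef_rot: [3.137, -0.005, -2.846]
ft_force: [-6.0, -1.2, 1.3]
gripper_width: 0.173
grip_force: 69.3
```

```bash
python3 st.py
```

```text
tip to axis mm 30.0 lat 0.03 z 107.7 rot [ 3.137 -0.005 -2.846] F along/lat/z -6.08 0.61 1.27 M [-0.329  0.965  0.018] t 17.3167
```

Request:
{"op": "apply_moves", "data": {"travel": [[0.4,0.12,-0.5],[0,0,-0.7],[0,0,-0.6],[0,0,0],[0,0,0]], "turn": [[0,0,0],[0,0,0],[0,0,0],[0,0,0],[0,0,0]], "grip": [1,1,1,1,1]}}

```text
clock: 17.73
position: [0.504, -0.1798, 0.1008]
eef_rot: [3.138, -0.006, -2.847]
ft_force: [-6.0, -1.9, 1.2]
gripper_width: 0.179
grip_force: 69.5
```

```bash
python3 st.py
```

```text
tip to axis mm 30.0 lat 0.02 z 105.8 rot [ 3.138 -0.006 -2.847] F along/lat/z -6.27 -0.03 1.24 M [-0.403  1.067  0.016] t 17.7333
```

Collar seated (no further advance with 6 N). Release and lift away.

Request:
{"op": "apply_moves", "data": {"travel": [[0,0,0],[0,0,0],[0,0,0],[0,0,0],[0,0,0],[0,0,0],[0,0,20],[0,0,35],[0,0,40],[0,0,30],[0,0,0],[0,0,0]], "turn": [[0,0,0],[0,0,0],[0,0,0],[0,0,0],[0,0,0],[0,0,0],[0,0,0],[0,0,0],[0,0,0],[0,0,0],[0,0,0],[0,0,0]], "grip": [-1,-1,-1,-1,-1,-1,-1,-1,-1,-1,-1,-1]}}

```text
clock: 18.73
position: [0.5069, -0.1799, 0.2283]
eef_rot: [3.14, 0.0, -2.846]
ft_force: [-0.6, 0.2, -1.5]
gripper_width: 1.004
grip_force: 0.0
```

Run:
```python
from h import *
a=grab('scene')['pixels'];b=grab('side')['pixels']
C=lambda p,u,v:cv2.resize(p[v-45:v+45,u-45:u+45],None,fx=4.4,fy=4.4,interpolation=cv2.INTER_CUBIC)
cv2.imwrite('pics/fin6.png',cv2.cvtColor(np.hstack([C(a,265,273),C(b,280,165)]),cv2.COLOR_RGB2BGR))
f=grab('wrist');P=cloud(f)
d=np.array([.957,.2908]);n=np.array([-.2908,.957]);r=P[...,:2]-[.558,-.1638];al=r@d;la=r@n
m=(abs(la)<.014)&(al>-.085)&(al<-.018)&(P[...,2]>.06)&(P[...,2]<.14)
for lo in np.arange(-.085,-.018,.005):
    q=m&(al>=lo)&(al<lo+.005)
    if q.sum(): print(round(lo*1e3),q.sum(),'z max %.4f med %.4f lat %.4f'%(P[...,2][q].max(),np.median(P[...,2][q]),np.median(la[q])))
```

```text
-80 1 z max 0.0656 med 0.0656 lat -0.0139
-75 347 z max 0.1214 med 0.0954 lat -0.0001
-70 333 z max 0.1230 med 0.0710 lat 0.0006
-65 196 z max 0.1227 med 0.1204 lat -0.0002
-60 199 z max 0.1231 med 0.1211 lat -0.0002
-55 90 z max 0.1234 med 0.0705 lat -0.0010
-50 79 z max 0.1074 med 0.0715 lat -0.0002
-45 131 z max 0.1071 med 0.1037 lat -0.0002
-40 128 z max 0.1081 med 0.1048 lat 0.0006
-35 142 z max 0.1127 med 0.1076 lat 0.0006
-30 52 z max 0.1124 med 0.1073 lat -0.0011
-25 458 z max 0.1177 med 0.1058 lat -0.0019
-20 81 z max 0.1177 med 0.1147 lat 0.0006
```

View pics/fin6.png

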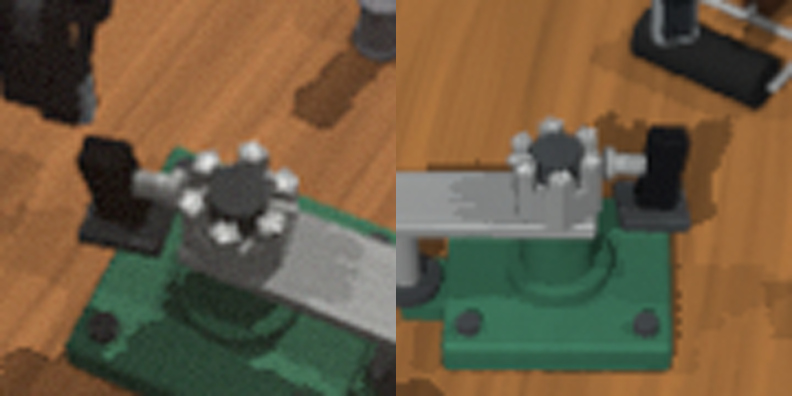

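Run:
```python
from h import *
f=grab('wrist');P=cloud(f)
d=np.array([.957,.2908]);n=np.array([-.2908,.957]);r=P[...,:2]-[.558,-.1638];al=r@d*1e3;la=r@n*1e3;z=P[...,2]*1e3
m=(z>118)&(z<127)&(abs(la)<12)&(al<-40)&(al>-90)
print('grip top al',np.percentile(al[m],[1,50,99]),'slope',np.polyfit(al[m],z[m],1))
v,u=np.nonzero(m);print(u.min(),u.max(),v.min(),v.max())
m=(z>109)&(z<115)&(abs(la)<10)&(al<-10)&(al>-50)
for a0 in range(-40,-14,1):
    q=m&(al>=a0)&(al<a0+1); 
    if q.sum(): print(a0,q.sum(),np.percentile(la[q],[5,50,95]).round(1),z[q].max().round(1))
x,_=cv2.projectPoints(np.array([[*( [.558,-.1638]+d*-.033),.105]]),f['rvec'],f['tvec'],f['intrinsics'],f['dist_coeffs']);u,v=x[0,0].astype(int);print(u,v)
u=min(max(u,65),495);v=min(max(v,50),370)
cv2.imwrite('pics/fin7.png',cv2.cvtColor(cv2.resize(f['pixels'][v-50:v+50,u-65:u+65],None,fx=6,fy=6,interpolation=cv2.INTER_CUBIC),cv2.COLOR_RGB2BGR))
```

```text
grip top al [-74.20716692 -63.87214119 -53.0897598 ] slope [  0.16311269 131.01164254]
270 290 192 219
-33 10 [-3.3 -1.1  3.1] 111.1
-32 18 [-5.   0.1  5.3] 111.6
-31 19 [-5.   0.1  5.1] 112.0
-30 13 [-4.7  0.1  4.6] 112.3
-29 6 [-1.3  3.   4.9] 111.0
-25 16 [-9.9 -7.4  7. ] 114.6
-24 22 [-9.   6.   9.3] 113.9
-23 6 [-5.5  0.1  5.2] 114.9
-22 1 [5.9 5.9 5.9] 114.8
-21 4 [-7.7  0.1  5.2] 114.5
-20 4 [-3.4  5.1  7.9] 114.8
-19 2 [-4.4  0.1  4.6] 114.7
-18 6 [-7.8 -5.3  7. ] 115.0
-17 3 [-7.6  5.9  8.2] 114.8
-16 1 [-5. -5. -5.] 112.1
-15 13 [-5.   0.1  3.8] 114.7
278 234
```

View pics/fin7.png

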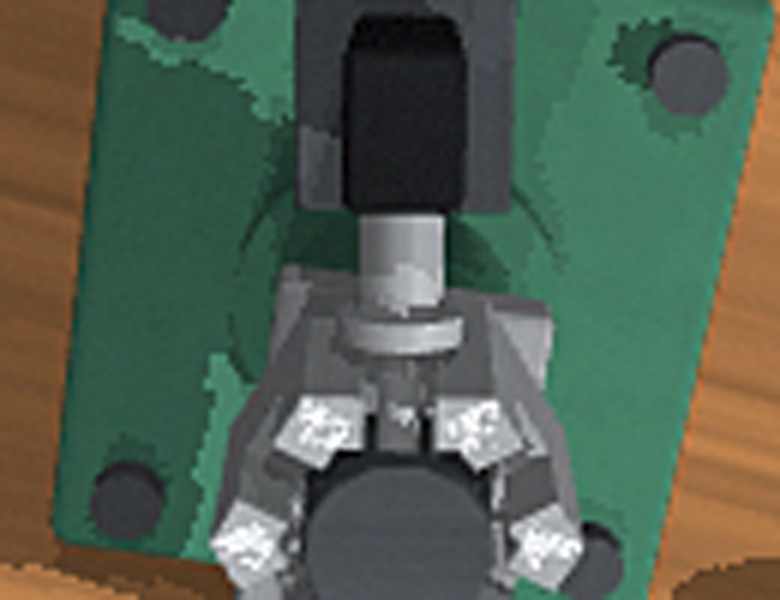

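The crop shows the pin through slot and hole, drooping, with the collar (400,335) about 3 mm off the flat: it slid back on release. I'll nudge it home from behind with closed fingertips.

Request:
{"op": "apply_moves", "data": {"travel": [[-22,-6.7,0],[-22,-6.7,0],[0,0,0],[0,0,-30],[0,0,-35],[0,0,-35],[0,0,-23],[0,0,0],[0,0,0],[0,0,0]], "turn": [[0,0,0],[0,0,0],[0,0,0],[0,0,0],[0,0,0],[0,0,0],[0,0,0],[0,0,0],[0,0,0],[0,0,0]], "grip": [1,1,1,1,1,1,1,1,1,1], "newtons": 30}}

```text
clock: 19.77
position: [0.462, -0.193, 0.1038]
eef_rot: [3.138, -0.003, -2.846]
ft_force: [0.0, 0.1, 0.9]
gripper_width: -0.001
grip_force: 0.0
```

```bash
python3 st.py
```

```text
tip to axis mm -13.9 lat -0.47 z 108.8 rot [ 3.138e+00 -3.000e-03 -2.846e+00] F along/lat/z 0.04 0.09 0.95 M [-0.022 -0.013 -0.001] t 19.7667
```

Request:
{"op": "apply_moves", "data": {"travel": [[4.8,1.5,0],[4.8,1.5,0],[2.4,0.7,0],[0,0,0],[1,0.3,0],[1,0.3,0],[0,0,0],[0,0,0]], "turn": [[0,0,0],[0,0,0],[0,0,0],[0,0,0],[0,0,0],[0,0,0],[0,0,0],[0,0,0]], "grip": [1,1,1,1,1,1,1,1]}}

```text
clock: 20.43
position: [0.4752, -0.1885, 0.103]
eef_rot: [3.137, -0.004, -2.846]
ft_force: [-0.6, -0.7, -0.3]
gripper_width: 0.001
grip_force: 0.0
```

```bash
python3 st.py
```

```text
tip to axis mm -0.0 lat -0.00 z 108.0 rot [ 3.137 -0.004 -2.846] F along/lat/z -0.73 -0.49 -0.26 M [ 0.002  0.056 -0.04 ] t 20.4333
```

Request:
{"op": "apply_moves", "data": {"travel": [[1,0.3,0],[1,0.3,0],[1,0.3,0],[0.9,0.3,0],[0,0,0],[0,0,0]], "turn": [[0,0,0],[0,0,0],[0,0,0],[0,0,0],[0,0,0],[0,0,0]], "grip": [1,1,1,1,1,1]}}

```text
clock: 20.93
position: [0.4786, -0.1874, 0.1028]
eef_rot: [3.137, -0.005, -2.846]
ft_force: [-4.1, -1.4, 1.6]
gripper_width: 0.001
grip_force: 2.3
```

```bash
python3 st.py
```

```text
tip to axis mm 3.5 lat 0.10 z 107.8 rot [ 3.137 -0.005 -2.846] F along/lat/z -4.35 -0.1 1.6 M [-0.309  0.844  0.015] t 20.9333
```

Request:
{"op": "apply_moves", "data": {"travel": [[0.5,0.15,0],[0.5,0.15,0],[0,0,0],[0,0,0]], "turn": [[0,0,0],[0,0,0],[0,0,0],[0,0,0]], "grip": [1,1,1,1]}}

```text
clock: 21.27
position: [0.4787, -0.1873, 0.1027]
eef_rot: [3.137, -0.007, -2.847]
ft_force: [-6.8, -2.1, 3.6]
gripper_width: -0.002
grip_force: 3.8
```

Run:
```python
from st import *
st()
f=grab('side');P=cloud(f)
d=np.array([.957,.2908]);n=np.array([-.2908,.957])
for nm in('scene','side','wrist'):
    f=grab(nm);P=cloud(f);r=P[...,:2]-[.558,-.1638];al=r@d*1e3;la=r@n*1e3;z=P[...,2]*1e3
    m=(z>80)&(z<117)&(abs(la)<11)&(al<-45)&(al>-72);q=m&(z>112)
    c=(abs(z-104)<10)&(abs(la)<9.5)&(al<-24.5)&(al>-33)
    print(nm,'front grip al @z>112',np.percentile(al[q],[5,50,95]) if q.sum() else 0,q.sum(),'collar',c.sum(),np.percentile(al[c],[5,50,95]) if c.sum() else 0, np.percentile(z[c],[5,50,95]) if c.sum() else 0)
```

```text
tip to axis mm 3.7 lat 0.17 z 107.7 rot [ 3.137 -0.007 -2.847] F along/lat/z -7.11 -0.03 3.58 M [-0.466  1.399  0.007] t 21.2667
scene front grip al @z>112 [-70.16615964 -55.83106925 -47.2789813 ] 19 collar 31 [-32.69274155 -27.66289708 -24.7174691 ] [103.06991782 107.89972261 112.08770467]
side front grip al @z>112 [-71.3828207  -58.98343434 -47.97793835] 19 collar 22 [-32.7650657  -27.87213656 -25.12027005] [ 99.43005076 107.98600809 111.90463905]
wrist front grip al @z>112 0 0 collar 138 [-32.73701591 -30.69516557 -29.473288  ] [106.00143944 107.64872962 109.89597825]
```

Stiff stop: the collar is seated. Back off gently and check.

Request:
{"op": "apply_moves", "data": {"travel": [[-0.8,-0.25,0],[-0.8,-0.25,0],[-1,-0.3,0],[-3,-0.9,0],[-9.6,-2.9,0],[0,0,30],[0,0,40],[0,0,35],[22,6.7,0],[10,3,0],[0,0,0],[0,0,0]], "turn": [[0,0,0],[0,0,0],[0,0,0],[0,0,0],[0,0,0],[0,0,0],[0,0,0],[0,0,0],[0,0,0],[0,0,0],[0,0,0],[0,0,0]], "grip": [1,1,1,1,1,1,1,1,-1,-1,-1,-1]}}

```text
clock: 22.47
position: [0.4961, -0.1815, 0.2065]
eef_rot: [3.136, -0.006, -2.845]
ft_force: [-0.4, -0.3, -0.4]
gripper_width: 0.567
grip_force: 0.0
```

Run:
```python
from h import *
f=grab('wrist');P=cloud(f)
d=np.array([.957,.2908]);n=np.array([-.2908,.957]);r=P[...,:2]-[.558,-.1638];al=r@d*1e3;la=r@n*1e3;z=P[...,2]*1e3
m=(z>118)&(z<127)&(abs(la)<12)&(al<-40)&(al>-90)
print('grip top al',np.percentile(al[m],[1,50,99]),'slope',np.polyfit(al[m],z[m],1))
m=(z>108.5)&(z<115)&(abs(la)<10)&(al<-10)&(al>-50)
for a0 in range(-36,-20):
    q=m&(al>=a0)&(al<a0+1); 
    if q.sum(): print(a0,q.sum(),np.percentile(la[q],[5,50,95]).round(1),z[q].max().round(1))
x,_=cv2.projectPoints(np.array([[*( [.558,-.1638]+d*-.033),.105]]),f['rvec'],f['tvec'],f['intrinsics'],f['dist_coeffs']);u,v=x[0,0].astype(int);print(u,v)
u=min(max(u,65),495);v=min(max(v,50),370)
cv2.imwrite('pics/fin8.png',cv2.cvtColor(cv2.resize(f['pixels'][v-50:v+50,u-65:u+65],None,fx=6,fy=6,interpolation=cv2.INTER_CUBIC),cv2.COLOR_RGB2BGR))
```

```text
grip top al [-72.19558033 -61.98836447 -51.59734763] slope [  0.15999531 130.79419522]
-33 1 [1.1 1.1 1.1] 108.8
-32 1 [1.8 1.8 1.8] 108.9
-31 25 [-4.3  1.   5.7] 111.3
-30 21 [-4.5  0.3  5.8] 112.4
-29 19 [-5.4  0.3  5.9] 112.3
-28 21 [-4.5  0.3  5.8] 112.6
-27 8 [-4.7  0.7  6.1] 111.1
-25 27 [-9.7 -6.   9. ] 114.5
-24 22 [-7.6  7.3  9.7] 115.0
-23 4 [-9.5 -0.6  6.4] 115.0
-22 1 [5.7 5.7 5.7] 114.8
-21 1 [7.3 7.3 7.3] 115.0
278 253
```

View pics/fin8.png

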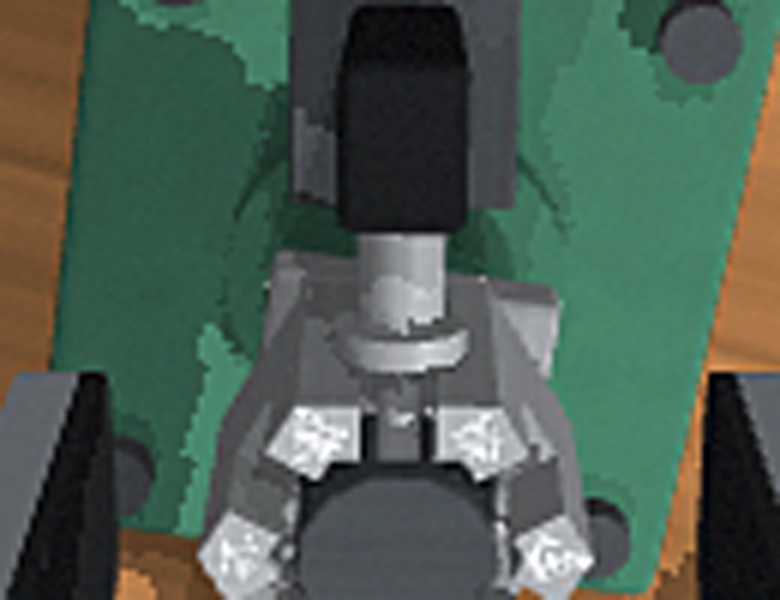

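The collar's lower edge now meets the flat: its face is about 25 mm from the axis, with the small droop the hole's clearance allows. The pin is through, the gripper is clear, and the other things are untouched.

```bash
python3 -c "
from bench import robot
print(robot.job_done())"
```

```text
the job is handed in; nothing more can be done
None
```

The job is handed in: I turned the nut clockwise to about 1.05, then eased it back to about 0.90 rad so the slot met the hole. The pin went through slot and hole at no more than 7 N and is released; it droops slightly, so only the collar's lower edge touches the flat, by my camera measurement.

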